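# Switch on the soldering station and raise its temperature

### The arm

A 7-joint arm with a two-finger parallel gripper is mounted at the origin on the work surface. World frame = base frame: x ahead of the robot, y to its left, z up, the work surface at z = 0. Lengths are in m, angles in rad, forces in N, time in s.
With the tool pointing down it reaches from about 0.425 to 0.925 m from the base axis. Payload 6.8 kg.
Tool frame: the origin (TCP) lies on the centre line of the jaws, within the pads' length; the fingertips stand 25 mm ahead of it and the grasp point (between the pads) lies 6 mm ahead of it; z points along the fingers, y is the line along which they close (so a half turn about z gives the same grasp; the last joint's range is limited). The gripper opens to 85 mm and grips with 20 to 120 N. Pads are 22 mm wide; open, the fingers measure 114 mm over their backs; the gripper's body (76 mm by 85 mm) begins 54 mm behind the grasp point. The pads swing forward as they close: fully open they stand 13 mm farther back than shut.
Start: joints at [1.114, 0.477, 0.022, 1.555, -0.011, 1.109, -0.083], TCP at [0.231, -0.634, 0.256] pointing down, gripper open.
Joint ranges: [-2.96, 2.96], [-0.34, 2.1], [-1.41, 1.46], [0.24, 2.44], [-1.37, 4.51], [0.17, 1.92], [-2.96, 2.96]. Speed limits (rad/s): [2.39, 2.39, 3.14, 3.14, 3.14, 3.14, 3.14].

### API

Orientations are given as a rotation vector (axis times angle).
In Python, from bench import telemetry, grab_frame, job gives the robot as it stands.
- The arm moves only by the tool apply_moves, never from a script. Its argument "rows" is a list of rows, each a list of 2 entries, a list of its own where there are three numbers: the shift along the tool's x, y, z each as a share of 250 mm, from -1 to 1, then the turn, a rotation vector about the tool's x, y, z each as a share of pi rad, from -1 to 1. A call has 1 to 10 rows; each row is the pose to reach, as a shift and turn from the pose commanded when the call began, along the tool's axes at that moment, turning the shorter way round; what a row does not reach only later rows make up. A row lasts 1/8 s, in which the tool goes at most 62.5 mm and 10.7 degrees, less where a joint would pass 70% of its speed; a pose out of reach is approached as far as the arm can. A call with a number of a shift or a turn outside -1 to 1 is refused whole. A call with a gripper value outside its range is refused whole. "jaw" is the gripper's target within -1 to 1 (fully open at 1, half-way at 0, shut at -1), set as the call begins (left out, the last holds). The fingers move at their own pace and stop on an object; "newtons" is the grip in N (left out, the last holds). Time passes only in rows, so rows that repeat a pose let the fingers close. It gives the time, the measured TCP pose, the force, the opening and the grip force at its end, in the units of the state.
- telemetry.get_obs(): the state, without advancing time (a new reading comes with each control period).
- grab_frame(name): name is "scene" or "top"; returns a dict with "frame" (480x640x3 uint8, red, green, blue), "vertical_fov" (degrees; the focal length in pixels is half the picture's height over the tangent of half this angle, whatever the lens; pixels are square), "cx", "cy" (the principal point, pixels), "origin" and "attitude" of the camera in the world. Camera axes: x right, y up, looking along -z (the intrinsics and any distortion apply to the point x, -y, -z); pixel columns grow to the right and rows downward; lengths in m; the calibration is good to about 2 mm. A picture is of the moment at which its call begins. There is no depth.
- job.hand_in(): hands the job in; it is judged then, once.
The state is a dict: "clock": time; "joints": joint angles; "qvel": joint speeds; "tau": joint torques, N m; "tcp_pos": TCP position; "orientation": TCP orientation; "contact_force": force on the tool from outside, world axes, zero at the start; "moment": the same for the moment, N m; "grip_width": finger opening in m; "gripper_force": force on a finger pad.
Only numpy, scipy, OpenCV 4.12 (cv2) and the standard library are available. Lean on these libraries where they do the work, as an engineer would, in place of code of your own. Each camera call takes 0.05 s, during which the arm holds its last target. There are 200 camera calls.

### The job

With the gripper's closed fingers, first switch on the bench power at the rocker of the mains box, by pushing the raised end of the rocker fully down. Then, on the soldering station, press the round channel key down until it stays down, and after that press the up key (the triangle that points away from the robot's side of the station, towards the display) fully down, keep it down for two seconds and let go. Do not press the down key, and leave the solder spool, the tin and the screwdriver where they are.

Things in the scene. Friction and masses are not known exactly. Their poses are not given: they have to be found in the camera images.
- switchbox: The mains box: fixed, black, 90 mm (x) by 70 mm (y), 50 mm high; origin at the centre of its underside. It stands left or right of the station, turned any way. On its top sits a grey rocker 52 mm long (along x), 28 mm wide, 10 mm thick, pivoting about a level axis across its middle, 59 mm above the table. When off, the end towards +x is up; a fine white ridge crosses that end.
- rocker_press (a point): Point to push: on the rocker's top face, 20 mm from the pivot towards the ridged end that is up when off; moves with the rocker. When off it is about 68 mm above the table. Closed fingers pushed straight down here must go 6 to 8 mm below where it starts. Takes about 3 to 8 N.
- rocker (a joint): Rocker angle in rad: 0 = off (the ridged end up), 0.4 = fully on (the ridged end down). Starts at 0 to 0.05. A stiff pivot: it stays where it is left.
- station: The soldering station: fixed white console 180 mm (its x) by 220 mm (its y), 75 mm high to its flat top panel; origin at the centre of its underside. Its x axis points from the robot's side to the back. A blue display strip lies flat in the middle of the panel. A row of three white keys 62 mm apart runs along y, 45 mm in front (-x) of the centre: round, up and down, in an order that changes.
- round_key_top (a point): Centre of the top of the round channel key (26 mm across); moves with the key. Starts 90 mm above the table, 12 mm proud of its black bezel.
- round_key (a joint): How far the round key is pressed, in m: 0 = up, 0.006 = fully down. It latches: about 4 N moves it, and it stays where it is left.
- up_key_top (a point): Centre of the top of the up key: a triangle with corners 19 mm from this centre, one corner pointing to the station's +x (towards the display, away from the robot's side); moves with the key. Starts 90 mm above the table, 12 mm proud of its bezel.
- up_key (a joint): How far the up key is pressed, in m: 0 = up, 0.006 = fully down. A spring key: about 5 N holds it fully down, and it springs back.
- down_key_top (a point): Centre of the top of the down key: the same triangle turned half round, one corner pointing to the station's -x (towards the robot's side). Not to be pressed.
- down_key (a joint): How far the down key is pressed, in m: 0 = up, 0.006 = fully down. A spring key like the up key.
- spool_center (a point): Centre of a loose metal solder spool standing on end, 56 mm across, 45 mm high. It stands on the other side of the station from the mains box. Leave it alone.
- tin_center (a point): Centre of a small loose round tin, 38 mm across, 26 mm high, standing on the back of the station's top panel. Leave it alone.
- screwdriver: A loose screwdriver 160 mm long lying on the table at the left of the station, along its own x. Leave it alone.
Things that resemble listed ones, but are neither listed nor needed, are in the scene too. Of the things shaped like the switchbox, the black one is meant.

How it is judged:
By the outcome, as a careful person would: the job done as asked, in the order asked, and still so for the second after the job is handed in, with the robot touching nothing.
It also fails if it takes over 51 s, if anything falls off the work surface, if the arm or the gripper's body presses on something with over 40 N, if the wrist force passes 120 N, or if a joint passes its speed limit or range.

## Working session

There is one attempt and no reset: what is moved stays moved. The work goes in short steps, Python scripts to look and compute and a tool call to move; the robot and the scene stay as the last step left them, time stands still between calls to the robot, and variables do not carry over. Pictures are saved under pics/ and viewed, at most 10 in all, crops included, and the job is handed in when it is done.

Besides the shell and the picture viewer there is one more tool, called after "Request:" as a command line: name --argument value ..., lists and objects as JSON in quotes. apply_moves: Moves the arm, as the interface text tells. Its arguments: {"type":"object","properties":{"rows":{"type":"array"},"jaw":{"type":"number"},"newtons":{"type":"number"}},"required":["rows"]}

```bash
mkdir -p pics; python3 - <<'E'
from bench import telemetry, grab_frame
import cv2,numpy as np
print(telemetry.get_obs())
for n in("scene","top"):
    f=grab_frame(n); cv2.imwrite(f"pics/{n}0.png",cv2.cvtColor(f["frame"],cv2.COLOR_RGB2BGR)); print({k:v for k,v in f.items() if k!="frame"})
E
```

```text
{'clock': 0.0, 'joints': array([ 1.11391413,  0.47780197,  0.02236444,  1.55649234, -0.01151248,
        1.1093343 , -0.08314079]), 'qvel': array([ 5.87753490e-05,  1.07010214e-04,  3.20496983e-04, -6.70712781e-04,
        4.40973629e-04,  7.94809787e-04,  2.67074636e-04]), 'tau': array([ 1.47706771e-03, -5.96447289e+01,  1.60873018e+00, -2.81191063e+01,
        1.25535109e-02,  9.49322392e-03,  9.22406429e-06]), 'tcp_pos': array([ 0.23046144, -0.6338236 ,  0.25530766]), 'orientation': array([-3.09213449e+00, -5.44699444e-01,  7.39314553e-04]), 'contact_force': array([0.20054188, 0.29397937, 0.0823581 ]), 'moment': array([ 0.0570117 , -0.02918566, -0.04426469]), 'gripper_force': 0.0, 'grip_width': 0.08531519042149793}
{'vertical_fov': 50.96443938902876, 'cx': 322.23621176858217, 'cy': 239.05408885806443, 'origin': array([ 1.08431378, -0.42155528,  0.80307521]), 'attitude': array([0.66293541, 0.32850994, 0.91803482])}
{'vertical_fov': 52.10849969927874, 'cx': 321.43219473458436, 'cy': 239.81445566332903, 'origin': array([ 0.34285741, -0.05687524,  1.05899721]), 'attitude': array([ 0.16978344, -0.16046811, -1.48492467])}
```

View pics/top0.png

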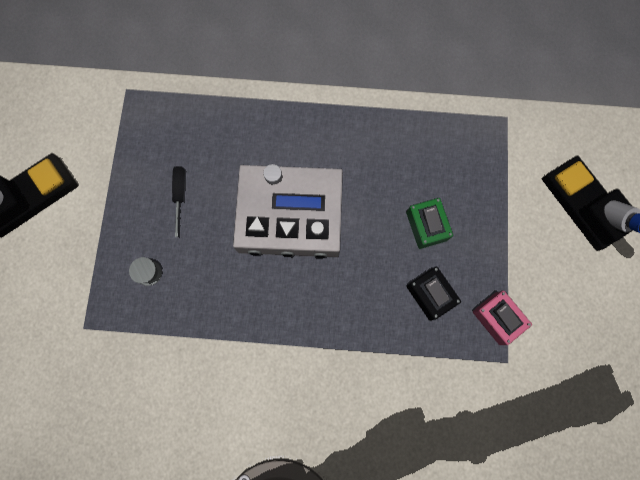

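View pics/scene0.png

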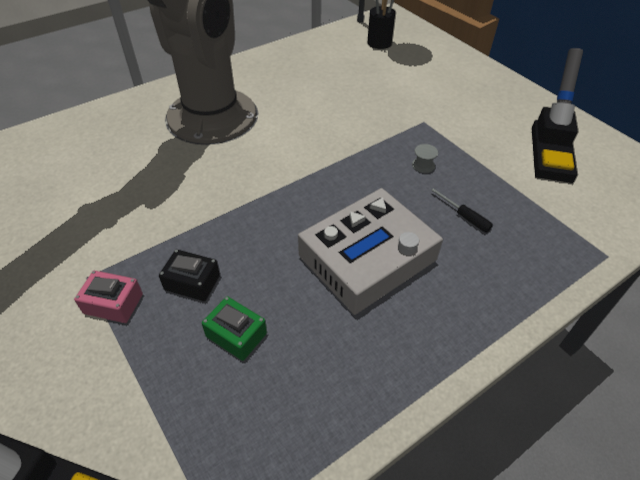

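The top view shows the station with keys, left to right, up (257,227), down (287,228) and round (317,228). The black box is at (434,293). The tin is at the back of the station, with the spool and screwdriver on its left. The green and pink boxes are decoys.

```bash
python3 - <<'E'
import cv2,numpy as np
t=cv2.imread("pics/top0.png");s=cv2.imread("pics/scene0.png")
def c(im,x,y,w,h,k):return cv2.resize(im[y:y+h,x:x+w],None,fx=k,fy=k,interpolation=cv2.INTER_CUBIC)
a=np.hstack([c(t,402,260,64,64,6),c(t,232,200,64*1,64,6)])
b=np.hstack([c(s,156,240,66,60,6)[:216,:384],c(t,284,200,64,36,6)])
cv2.imwrite("pics/c1.png",np.vstack([c(t,402,260,64,64,6)]) if 0 else np.vstack([a,b])[:600])
E
```

```text
(no output)
```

View pics/c1.png

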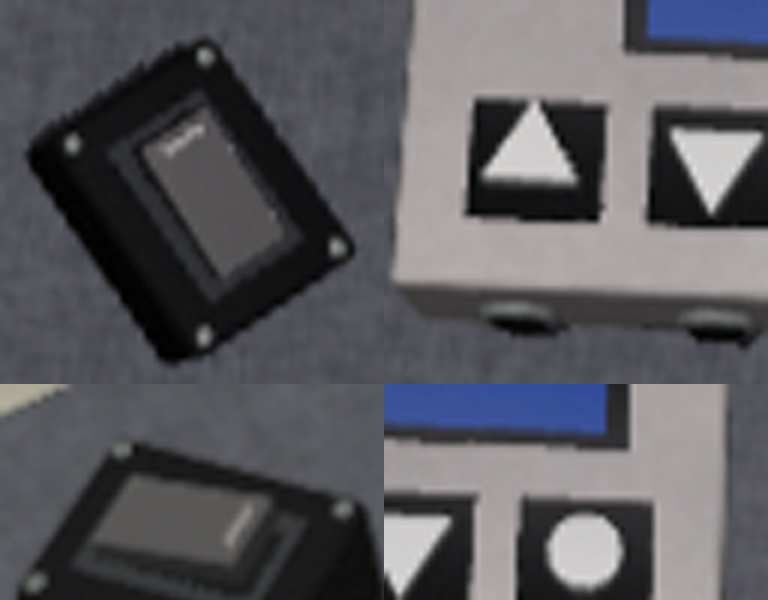

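The enlarged crop shows the rocker's ridged end at top (432.4,283), its low end near (443.6,303), and the box screws centred at (435.6,292.2). Key centres are up (256,225.5), down (287,226) and round (317.4,227.5).

```bash
cat > h.py <<'E'
import numpy as np
from scipy.spatial.transform import Rotation as R
C={"scene":(50.96443938902876,322.236,239.054,[1.08431378,-0.42155528,0.80307521],[0.66293541,0.32850994,0.91803482]),
"top":(52.10849969927874,321.432,239.814,[0.34285741,-0.05687524,1.05899721],[0.16978344,-0.16046811,-1.48492467])}
def P(n,u,v,z):
    f,cx,cy,o,a=C[n];f=240/np.tan(np.radians(f/2))
    d=R.from_rotvec(a).apply([(u-cx)/f,-(v-cy)/f,-1]);o=np.array(o)
    return o+d*(z-o[2])/d[2]
E
python3 - <<'E'
from h import *
np.set_printoptions(precision=4,suppress=True)
top=lambda x,y,z:P("top",402+(x-2.5)/6,260+(y-2.5)/6,z)
S=[top(*p,.05) for p in[(205,57),(72,145),(337,247),(204,336)]]
c=np.mean(S,0);ax=S[0]-S[2]+S[1]-S[3];ax/=np.linalg.norm(ax)
print("box",c,np.degrees(np.arctan2(ax[1],ax[0])),"screw spacing",np.linalg.norm(S[0]-S[2]),np.linalg.norm(S[0]-S[1]),"press",c+.02*ax)
print("ridge",top(183,140,.068),"scene",P("scene",196,263.5,.068))
for n,(u,v) in dict(up=(256,225.4),down=(286.8,226),round=(317.2,227.3)).items(): print(n,P("top",u,v,.09))
for n,(u,v) in dict(round=(330,232),down=(356,218),up=(380,204)).items():print(n,"scene",P("scene",u,v,.09))
from bench import telemetry
o=telemetry.get_obs();print(R.from_rotvec(o["orientation"]).as_matrix())
E
```

```text
box [ 0.4692 -0.2849  0.05  ] 37.350537228068106 screw spacing 0.07777422104018099 0.05631388234435863 press [ 0.4851 -0.2728  0.05  ]
ridge [ 0.4851 -0.2731  0.068 ] scene [ 0.4876 -0.273   0.068 ]
up [0.5708 0.0922 0.09  ]
down [0.5746 0.0298 0.09  ]
round [ 0.5768 -0.032   0.09  ]
round scene [ 0.5805 -0.0359  0.09  ]
down scene [0.5796 0.0271 0.09  ]
up scene [0.5765 0.0901 0.09  ]
[[ 0.9398  0.3417 -0.0006]
 [ 0.3417 -0.9398  0.0015]
 [-0.0001 -0.0016 -1.    ]]
```

Request:
apply_moves --rows '[[[0.73, -0.505, 0.2], [0, 0, -0.096]], [[0.73, -0.505, 0.2], [0, 0, -0.096]], [[0.73, -0.505, 0.2], [0, 0, -0.096]], [[0.73, -0.505, 0.2], [0, 0, -0.096]], [[0.73, -0.505, 0.2], [0, 0, -0.096]]]' --jaw -1

```text
clock: 0.72
tcp_pos: [0.3614, -0.4494, 0.2053]
orientation: [-2.971, -1.013, -0.001]
contact_force: [0.2, -1.0, 0.5]
grip_width: 0.0003
gripper_force: 0.0
```

```bash
cat >> h.py <<'E'
def go(t):
    from bench import telemetry
    o=telemetry.get_obs();M=R.from_rotvec(o["orientation"]);Z=M.as_matrix()
    print("clock",o["clock"],"tcp",o["tcp_pos"],"F",o["contact_force"],"w",o["grip_width"],"xdir",np.degrees(np.arctan2(Z[1,0],Z[0,0])),"tilt",Z[:,2])
    print("share",M.inv().apply(np.array(t)-o["tcp_pos"])/.25)
E
python3 -c "
from h import *
go([.487,-.2715,.12])"
```

```text
clock 0.725 tcp [ 0.36143105 -0.44942494  0.20532461] F [ 0.20942135 -0.95318387  0.49553256] w 0.0003095337231883398 xdir 37.64273524791144 tilt [-4.06442984e-04  2.94561349e-03 -9.99995579e-01]
share [ 0.83187478 -0.25590561  0.34318917]
```

Request:
apply_moves --rows '[[[0.83, -0.255, 0.2], [0, 0, 0]], [[0.83, -0.255, 0.2], [0, 0, 0]], [[0.83, -0.255, 0.25], [0, 0, 0]], [[0.83, -0.255, 0.34], [0, 0, 0]], [[0.83, -0.255, 0.34], [0, 0, 0]], [[0.83, -0.255, 0.34], [0, 0, 0]]]'

```text
clock: 1.48
tcp_pos: [0.485, -0.2787, 0.1214]
orientation: [2.977, 1.001, -0.001]
contact_force: [0.1, -0.3, -0.1]
grip_width: -0.0001
gripper_force: 0.0
```

```bash
python3 - <<'E'
from h import *
from bench import grab_frame
import cv2
go([.487,-.2715,.12])
def c(n,x,y,w,h,k):
    im=cv2.cvtColor(grab_frame(n)["frame"],cv2.COLOR_RGB2BGR);return cv2.resize(im[y:y+h,x:x+w],None,fx=k,fy=k,interpolation=cv2.INTER_CUBIC)
cv2.imwrite("pics/a1.png",np.hstack([c("scene",140,210,100,100,4),c("top",390,240,100,100,4)]))
E
```

```text
clock 1.475 tcp [ 0.48501912 -0.27870757  0.12141419] F [ 0.07767808 -0.26086775 -0.08082043] w -6.213162395142547e-05 xdir 37.16102685737774 tilt [-5.34482219e-04 -9.21884624e-04 -9.99999432e-01]
share [ 0.02373527 -0.01819209  0.00562595]
```

View pics/a1.png

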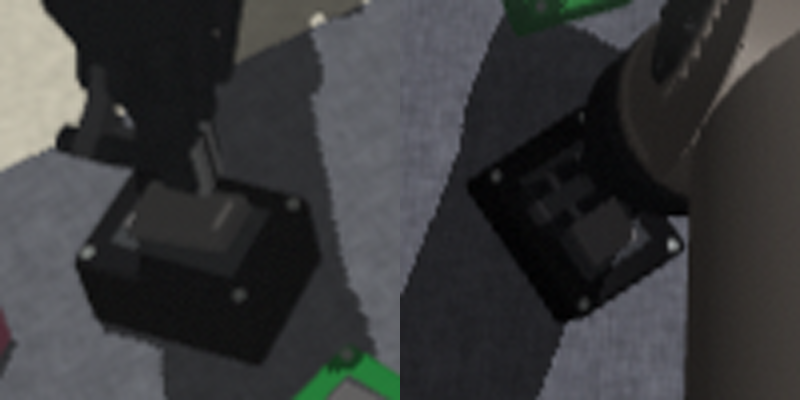

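The closed fingers hover just above the rocker's ridged end (scene crop near (205,190)), so I'm pressing down now.

Request:
apply_moves --rows '[[[0, 0, 0.03], [0, 0, 0]], [[0, 0, 0.06], [0, 0, 0]], [[0, 0, 0.09], [0, 0, 0]], [[0, 0, 0.11], [0, 0, 0]], [[0, 0, 0.12], [0, 0, 0]], [[0, 0, 0.13], [0, 0, 0]], [[0, 0, 0.14], [0, 0, 0]], [[0, 0, 0.14], [0, 0, 0]]]'

```text
clock: 2.58
tcp_pos: [0.4867, -0.2761, 0.0869]
orientation: [2.976, 1.005, 0.003]
contact_force: [0.9, 3.7, 5.4]
grip_width: 0.0002
gripper_force: 2.8
```

```bash
python3 -c "
from h import *
go([.487,-.2715,.085])"
```

```text
clock 2.575 tcp [ 0.48674738 -0.27613239  0.08694692] F [0.85614823 3.72739976 5.36493013] w 0.00015450787657306862 xdir 37.318501793889666 tilt [ 1.76636268e-03  4.11612989e-04 -9.99998355e-01]
share [ 0.01202419 -0.01412936  0.0077971 ]
```

Request:
apply_moves --rows '[[[0, 0, 0.01], [0, 0, 0]], [[0, 0, 0.02], [0, 0, 0]], [[0, 0, 0.03], [0, 0, 0]], [[0, 0, 0.03], [0, 0, 0]]]'

```text
clock: 3.08
tcp_pos: [0.4872, -0.2764, 0.0855]
orientation: [2.975, 1.003, 0.003]
contact_force: [-17.1, 13.1, 65.9]
grip_width: -0.0001
gripper_force: 31.2
```

The force jumped to 66 N, so the rocker is at its stop. I'll retract and check it.

Request:
apply_moves --rows '[[[0, 0, -0.08], [0, 0, 0]], [[0, 0, -0.32], [0, 0, 0]], [[0, 0, -0.32], [0, 0, 0]], [[0, 0, -0.32], [0, 0, 0]]]'

```text
clock: 3.58
tcp_pos: [0.4852, -0.2772, 0.1587]
orientation: [2.977, 1.003, -0.0]
contact_force: [-0.2, -0.7, 0.1]
grip_width: 0.0
gripper_force: 0.0
```

```bash
python3 -c "
from h import *
go([.578,-.034,.14])"
```

```text
clock 3.575 tcp [ 0.48524911 -0.27718197  0.15867766] F [-0.2473021  -0.68815887  0.07967531] w 3.652310507305223e-05 xdir 37.2497016144816 tilt [-7.33207393e-05 -4.52144919e-04 -9.99999895e-01]
share [ 0.8841278  -0.54975519  0.07424362]
```

Request:
apply_moves --rows '[[[0.885, -0.55, 0], [0, 0, 0]], [[0.885, -0.55, 0], [0, 0, 0]], [[0.885, -0.55, 0], [0, 0, 0]], [[0.885, -0.55, 0.04], [0, 0, 0]], [[0.885, -0.55, 0.07], [0, 0, 0]], [[0.885, -0.55, 0.07], [0, 0, 0]], [[0.885, -0.55, 0.07], [0, 0, 0]], [[0.885, -0.55, 0.07], [0, 0, 0]]]'

```text
clock: 4.58
tcp_pos: [0.5781, -0.0358, 0.1414]
orientation: [2.978, 0.999, -0.001]
contact_force: [0.2, -0.1, -0.2]
grip_width: 0.0002
gripper_force: 0.0
```

```bash
python3 - <<'E'
from h import *
from bench import grab_frame
import cv2
go([.578,-.034,.12])
def c(n,x,y,w,h,k):
    im=cv2.cvtColor(grab_frame(n)["frame"],cv2.COLOR_RGB2BGR);return cv2.resize(im[y:y+h,x:x+w],None,fx=k,fy=k,interpolation=cv2.INTER_CUBIC)
cv2.imwrite("pics/a2.png",np.hstack([c("scene",156,235,66,66,6),c("scene",300,180,66,66,6)]))
E
```

```text
clock 4.575 tcp [ 0.57811234 -0.03575953  0.14138326] F [ 0.19133351 -0.07792226 -0.20950326] w 0.00019496816624900315 xdir 37.08843227288981 tilt [-1.15417755e-04 -8.72111709e-04 -9.99999613e-01]
share [ 0.0039387  -0.00593889  0.08552692]
```

View pics/a2.png

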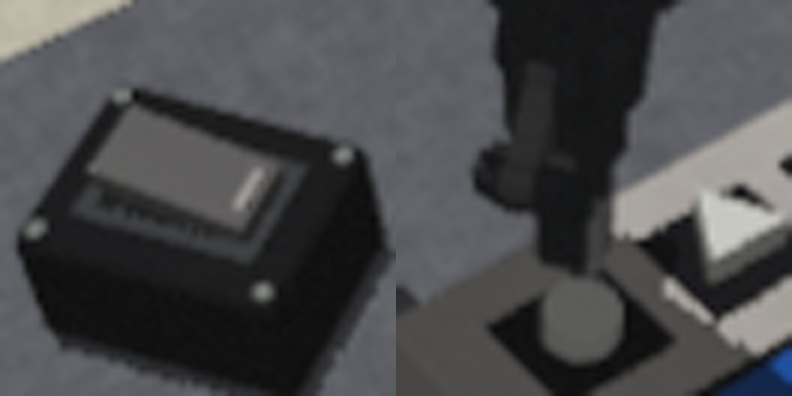

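The rocker's ridged end now sits down, so the bench power is on. The fingers stand over the round key (crop (580,310)), so I'm pressing it.

Request:
apply_moves --rows '[[[0, 0, 0.04], [0, 0, 0]], [[0, 0, 0.08], [0, 0, 0]], [[0, 0, 0.1], [0, 0, 0]], [[0, 0, 0.11], [0, 0, 0]], [[0, 0, 0.12], [0, 0, 0]], [[0, 0, 0.128], [0, 0, 0]], [[0, 0, 0.134], [0, 0, 0]], [[0, 0, 0.134], [0, 0, 0]]]'

```text
clock: 5.68
tcp_pos: [0.5783, -0.0336, 0.109]
orientation: [2.977, 1.003, -0.0]
contact_force: [-7.5, -0.4, 14.1]
grip_width: -0.0003
gripper_force: 7.0
```

Request:
apply_moves --rows '[[[0, 0, 0.008], [0, 0, 0]], [[0, 0, 0.008], [0, 0, 0]]]'

```text
clock: 5.92
tcp_pos: [0.5784, -0.0336, 0.1088]
orientation: [2.976, 1.003, -0.0]
contact_force: [-12.2, 0.2, 29.9]
grip_width: 0.0001
gripper_force: 15.1
```

Request:
apply_moves --rows '[[[0, 0, -0.06], [0, 0, 0]], [[0, 0, -0.15], [0, 0, 0]], [[0, 0, -0.15], [0, 0, 0]], [[0, 0, -0.15], [0, 0, 0]]]'

```text
clock: 6.42
tcp_pos: [0.5784, -0.0336, 0.1428]
orientation: [-2.977, -1.004, -0.0]
contact_force: [0.2, -0.3, -0.7]
grip_width: -0.0003
gripper_force: 0.0
```

```bash
python3 -c "
from h import *
go([.573,.0915,.14])"
```

```text
clock 6.425 tcp [ 0.57840626 -0.03361141  0.1428287 ] F [ 0.24072696 -0.29727712 -0.73899577] w -0.00025890033631855043 xdir 37.26384365151452 tilt [ 4.53360937e-05  2.74634323e-05 -9.99999999e-01]
share [ 0.28580196 -0.41137628  0.01132756]
```

Request:
apply_moves --rows '[[[0.286, -0.411, 0], [0, 0, 0]], [[0.286, -0.411, 0], [0, 0, 0]], [[0.286, -0.411, 0], [0, 0, 0]], [[0.286, -0.411, 0], [0, 0, 0]], [[0.286, -0.411, 0.01], [0, 0, 0]], [[0.286, -0.411, 0.01], [0, 0, 0]]]'

```text
clock: 7.18
tcp_pos: [0.5731, 0.0898, 0.1403]
orientation: [2.978, 1.0, -0.001]
contact_force: [-0.6, -0.2, 0.2]
grip_width: 0.0004
gripper_force: 0.0
```

```bash
python3 - <<'E'
from h import *
from bench import grab_frame
import cv2
go([.573,.0915,.109])
im=cv2.cvtColor(grab_frame("scene")["frame"],cv2.COLOR_RGB2BGR)
cv2.imwrite("pics/a3.png",cv2.resize(im[160:260,300:420],None,fx=6,fy=6,interpolation=cv2.INTER_CUBIC))
E
```

```text
clock 7.175 tcp [0.57307528 0.08978101 0.14030509] F [-0.57202403 -0.15476378  0.24209666] w 0.00039128134905369756 xdir 37.12523925033359 tilt [-7.35763401e-04 -7.43128225e-04 -9.99999453e-01]
share [ 0.00403958 -0.00568267  0.12521539]
```

View pics/a3.png

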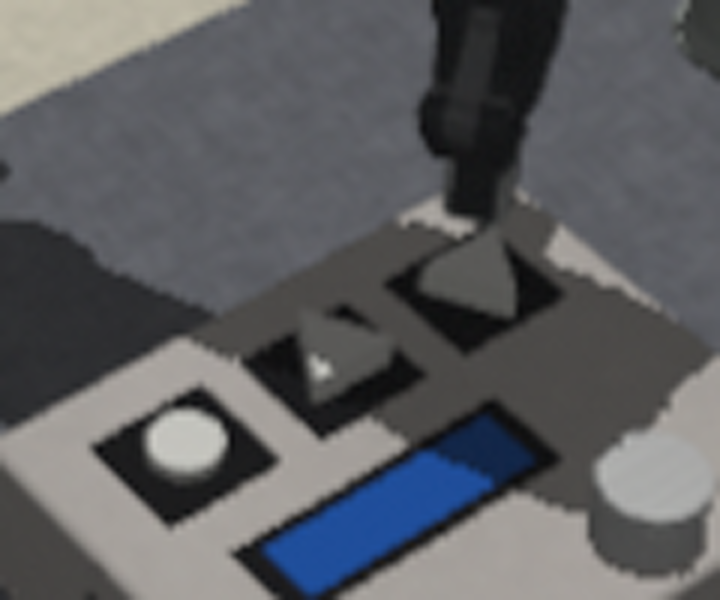

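The round key sits low and the fingers are over the up key, whose corner points to the display (crop (515,315)). I'm pressing and holding it.

Request:
apply_moves --rows '[[[0, 0, 0.04], [0, 0, 0]], [[0, 0, 0.08], [0, 0, 0]], [[0, 0, 0.1], [0, 0, 0]], [[0, 0, 0.115], [0, 0, 0]], [[0, 0, 0.125], [0, 0, 0]], [[0, 0, 0.132], [0, 0, 0]], [[0, 0, 0.136], [0, 0, 0]], [[0, 0, 0.136], [0, 0, 0]]]'

```text
clock: 8.22
tcp_pos: [0.5727, 0.0913, 0.1087]
orientation: [2.976, 1.003, -0.001]
contact_force: [-8.6, -1.1, 19.9]
grip_width: -0.0002
gripper_force: 9.6
```

Request:
apply_moves --rows '[[[0, 0, 0], [0, 0, 0]], [[0, 0, 0], [0, 0, 0]], [[0, 0, 0], [0, 0, 0]], [[0, 0, 0], [0, 0, 0]], [[0, 0, 0], [0, 0, 0]], [[0, 0, 0], [0, 0, 0]], [[0, 0, 0], [0, 0, 0]], [[0, 0, 0], [0, 0, 0]], [[0, 0, 0], [0, 0, 0]], [[0, 0, 0], [0, 0, 0]]]'

```text
clock: 9.48
tcp_pos: [0.5727, 0.0914, 0.1086]
orientation: [2.976, 1.003, -0.001]
contact_force: [-8.7, -3.1, 18.4]
grip_width: 0.0001
gripper_force: 9.5
```

Request:
apply_moves --rows '[[[0, 0, 0], [0, 0, 0]], [[0, 0, 0], [0, 0, 0]], [[0, 0, 0], [0, 0, 0]], [[0, 0, 0], [0, 0, 0]], [[0, 0, 0], [0, 0, 0]], [[0, 0, 0], [0, 0, 0]], [[0, 0, 0], [0, 0, 0]]]'

```text
clock: 10.35
tcp_pos: [0.5728, 0.0914, 0.1087]
orientation: [2.976, 1.003, -0.001]
contact_force: [-7.8, -1.7, 18.6]
grip_width: 0.0
gripper_force: 9.5
```

Request:
apply_moves --rows '[[[0, 0, -0.06], [0, 0, 0]], [[0, 0, -0.2], [0, 0, 0]], [[0, 0, -0.4], [0, 0, 0]], [[0, 0, -0.4], [0, 0, 0]], [[0, 0, -0.4], [0, 0, 0]], [[0, 0, -0.4], [0, 0, 0]]]'

```text
clock: 11.1
tcp_pos: [0.5724, 0.0913, 0.2055]
orientation: [-2.977, -1.004, 0.003]
contact_force: [-1.1, 0.3, -0.3]
grip_width: 0.0001
gripper_force: 0.0
```

```bash
python3 - <<'E'
from bench import grab_frame
import cv2
im=cv2.cvtColor(grab_frame("scene")["frame"],cv2.COLOR_RGB2BGR)
cv2.imwrite("pics/a4.png",cv2.resize(im[130:330,150:500],None,fx=2.2,fy=2.2,interpolation=cv2.INTER_CUBIC))
E
```

```text
(no output)
```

View pics/a4.png

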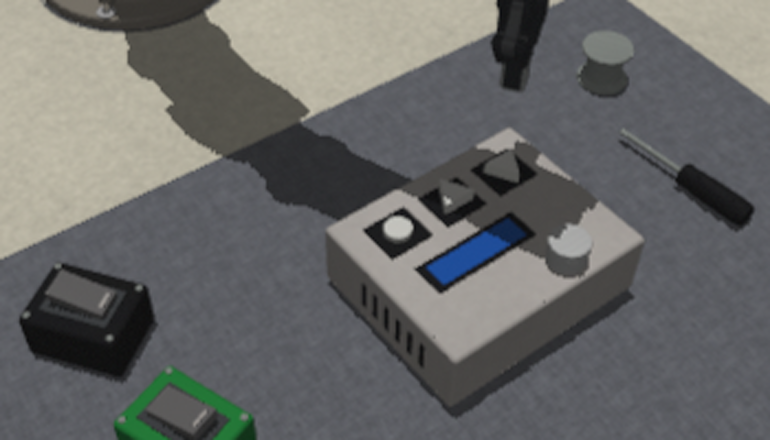

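The rocker is on (80,290) and the round key is latched low (397,229). The up key is released (508,165), the gripper is clear, and the tin, spool and screwdriver haven't moved.

```bash
python3 -c "
from bench import job
print(job.hand_in())"
```

```text
the job is handed in; nothing more can be done
None
```

The job is handed in at about 11 s: the rocker was pushed fully on, then the round key was latched down, then the up key was held fully down for over two seconds and released, with the down key and the loose items left untouched.

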